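# Clear the saw fence and set the corner square against it

### The job

Somebody left a white offcut lying against the saw fence: first put it in the grey offcut bin, and only then take the L-shaped wooden corner square out of its rack. Set the square down flat on the table with the whole outer side of its long leg hard up against the fence and the end of that leg touching the stop, so that its short leg sticks out from the fence, and let go of it. Leave the other things on the table where they are.

Things in the scene. Friction and masses are not known exactly. Their poses are not given: they have to be found in the camera images.
- fence: fixed aluminium fence, 320 long, 30 thick, 60 tall, on the robot's left, with a dark stop block (40 along the fence, 35 out from its face, 50 tall, 62 with knob). Origin: inner corner of fence face and stop, at table level. x runs along the face, roughly away from the robot: face x -260 to 60, stop x 0 to 40. The working face is y = 0, looking to -y; the fence is at y 0 to 30. z up.
- square: brown wooden L lying flat, legs 25 thick, 40 high, 0.24 kg. Origin: outer corner of the L, underside; z up. Long leg x 0 to 170, y -25 to 0 (outer side y = 0); short leg x 0 to 25, y -100 to 0. Centre of mass x 58, y -29. Set as asked, its axes are parallel to the fence's. In the rack only the long leg can be gripped, at the fence only the short one: put it down and regrasp between.
- square_tip (a point): point of the square at the far end of the long leg: outer side, underside (x 170, y 0, z 0 of the square)
- rack: fixed dark steel U of walls 12 thick, 45 high, holding the square's short leg with 3 clearance; the square stands in it on the table and lifts straight up. Origin and axes as the stowed square's: walls at x -15 to -3 (y -118 to -6), x 28 to 40 (y -118 to -30), and across the end at y -118 to -106. Beyond x 40 the long leg is free.
- offcut: white laminated offcut with brown chipboard ends, 130 long (its x), 44 wide (y), 40 high (z), about 0.16 kg, origin at the centre of the underside. It lies crosswise near the stop with one end close to the fence.
- bin: grey plastic offcut bin fixed to the table, open-topped, 140 (its x) x 200 (its y) outside, 70 high, walls and floor 5 thick. Origin at the centre of the underside.
- tape: bystander, to be left alone: yellow tape measure, 70 x 50 x 35. Origin at its underside
- sander: bystander, to be left alone: cork-soled wooden sanding block, 110 x 60 x 34. Origin at its underside
- driver: bystander, to be left alone: screwdriver with black handle, lying flat. Origin at its underside
- glue: bystander, to be left alone: white glue bottle, 60 diameter, 160 tall. Origin at its underside
- jar: bystander, to be left alone: glass jar with dark lid, 70 diameter, 90 tall. Origin at its underside
- tin: bystander, to be left alone: steel can, 70 diameter, 100 tall. Origin at its underside
- muffs: bystander, to be left alone: red ear defenders, about 145 x 185, 36 high. Origin at its underside

How it is judged:
By the outcome, as a careful person would: the job done as asked, in the order asked, and still so for the second after the job is handed in, with the robot touching nothing.
It also fails if it takes over 67 s, if anything falls off the work surface, if the arm or the gripper's body presses on something with over 40 N, if the wrist force passes 120 N, or if a joint passes its speed limit or range.

### The arm

A 6-joint arm with a two-finger parallel gripper is mounted at the origin on the work surface. World frame = base frame: x ahead of the robot, y to its left, z up, the work surface at z = 0. Lengths are in m, angles in rad, forces in N, time in s.
With the tool pointing down it reaches from about 0.325 to 0.775 m from the base axis. Payload 5.5 kg.
Tool frame: the origin (TCP) lies between the finger pads; the fingertips stand 8 mm ahead of it and the grasp point (between the pads) lies 11 mm behind it (tcp_to_tips is the distance from the TCP to the fingertips, in m); z points along the fingers, y is the direction in which the jaws open and shut (so a half turn about z gives the same grasp; the last joint's range is limited). The gripper opens to 88 mm and grips with 3 to 60 N. Pads are 20 mm wide; open, the fingers measure 115 mm over their backs; the gripper's body (75 mm by 178 mm) begins 61 mm behind the grasp point.
Start: joints at [1.074, 0.091, 1.231, -0, 1.82, -0.057], TCP at [0.255, 0.543, 0.231] pointing down, gripper open.
Joint ranges: [-2.87, 2.87], [-0.86, 2.18], [0.17, 2.46], [-1.51, 4.65], [0.06, 2.69], [-2.65, 2.65]. Speed limits (rad/s): [2.57, 2.57, 3.01, 3.14, 3.14, 3.14].

### API

Orientations are given as a unit quaternion [w, x, y, z].
In Python, from bench import * gives the robot as it stands. Calls block until the motion is done:
- move_to(position, orientation): joint-space move of the TCP to a pose.
- move_l(position, speed=0.15, orientation=None): straight line of the TCP; orientation=None keeps the orientation; speed is the mean speed in m/s.
- movej(angles): joint-space move.
- gripper_open() and close(): open the fingers fully, or close them until they stop; the grip force is fixed at half the most.
- hold(seconds).
- inverse_kinematics(position, orientation): joint angles nearest the present ones, or None.
- state(): the state.
- get_image(name): name is "side" or "top"; returns a dict with "frame" (400x640x3 uint8, blue, green, red), "depth" (400x640 float32, m along the optical axis (not along the pixel's ray), 0 where there is no reading), "camera_matrix" (3x3 intrinsics, pixels), "k1" (the pictures are not rectified: a ray, as slopes to the right and down, at radius r is drawn at 1 + k1 r^2 times it, then the intrinsics apply), "view" (4x4, takes a point from world to camera coordinates). Camera axes: x right, y up, looking along -z (the intrinsics and any distortion apply to the point x, -y, -z); pixel columns grow to the right and rows downward; lengths in m; the calibration is good to about 2 mm. A picture is of the moment at which its call begins.
A pose or a line that the arm cannot do raises IKError and nothing moves.
- job_done(): hands the job in, once; it reports no verdict.
The state is a dict: "time": time; "joint_pos": joint angles; "dq": joint speeds; "joint_torque": joint torques, N m; "ee_pos": TCP position; "ee_rot": TCP orientation; "ft_force": force on the tool from outside, world axes, zero at the start; "moment": the same for the moment, N m; "finger_gap": finger opening in m.
Only numpy, scipy, OpenCV 4.12 (cv2) and the standard library are available. Lean on these libraries where they do the work, as an engineer would, in place of code of your own. Each camera call takes 0.05 s, during which the arm holds its last target. There are 200 camera calls.

## Working session

There is one attempt and no reset: what is moved stays moved. The work goes in short steps, each a Python script; the robot and the scene stay as the last script left them, time stands still between calls to the robot, and variables do not carry over. Pictures are saved under pics/ and viewed, about 8 in all and at most 12, crops included, and the job is handed in when it is done.

```bash
ls; mkdir -p pics
cat > h.py <<'E'
from bench import *
import numpy as np, cv2
def cam(n):
    im=get_image(n); return im
def ray(im,uv):
    K=np.array(im["camera_matrix"]); k1=im["k1"]; V=np.array(im["view"])
    uv=np.atleast_2d(np.array(uv,float))
    d=np.c_[(uv[:,0]-K[0,2])/K[0,0],(uv[:,1]-K[1,2])/K[1,1]]; u=d.copy()
    for _ in range(20): u=d/(1+k1*(u**2).sum(1,keepdims=True))
    dc=np.c_[u[:,0],-u[:,1],-np.ones(len(u))]
    R=V[:3,:3]; o=-R.T@V[:3,3]
    return o,dc@R
def onz(im,uv,z):
    o,d=ray(im,uv); return o+d*((z-o[2])/d[:,2])[:,None]
def cloud(im):
    h,w=im["depth"].shape; v,u=np.mgrid[:h,:w]
    o,d=ray(im,np.c_[u.ravel(),v.ravel()])
    P=o+d*im["depth"].reshape(-1,1); P[im["depth"].ravel()<=0]=np.nan
    return P.reshape(h,w,3)
E
python3 - <<'E'
from h import *
for n in("top","side"):
    im=cam(n); cv2.imwrite(f"pics/{n}0.png",im["frame"]); np.save(f"pics/{n}0.npy",im,allow_pickle=True)
    V=im["view"]; print(n,im["k1"],np.round(-np.array(V)[:3,:3].T@np.array(V)[:3,3],3),np.round(im["camera_matrix"],1).tolist())
print(state())
E
```

```text
pics
top -0.03819369158396215 [0.4   0.034 1.284] [[391.0, 0.0, 319.3], [0.0, 391.0, 201.5], [0.0, 0.0, 1.0]]
side -0.10820383450417867 [0.228 1.213 1.181] [[517.1, 0.0, 314.8], [0.0, 517.1, 189.6], [0.0, 0.0, 1.0]]
{'time': 0.1, 'joint_pos': array([ 1.07431115e+00,  9.17844324e-02,  1.23175490e+00, -1.46521496e-05,
        1.81980369e+00, -5.67088224e-02]), 'dq': array([-0.00112102,  0.00042502, -0.00372649,  0.00148752,  0.00067003,
        0.00111443]), 'joint_torque': array([ 1.74842626e-03, -4.47854161e+01, -4.07570422e+01,  6.98740943e-02,
        2.83905171e-02, -1.06709069e-04]), 'ee_pos': array([0.25533284, 0.54268116, 0.22962539]), 'ee_rot': array([-2.32166048e-04,  2.18122167e-01,  9.75921080e-01, -8.43855876e-04]), 'ft_force': array([ 0.12489199, -0.13262509, -0.38647815]), 'moment': array([ 0.02635536,  0.03581523, -0.03011802]), 'finger_gap': 0.08768760744381396}
```

View pics/top0.png

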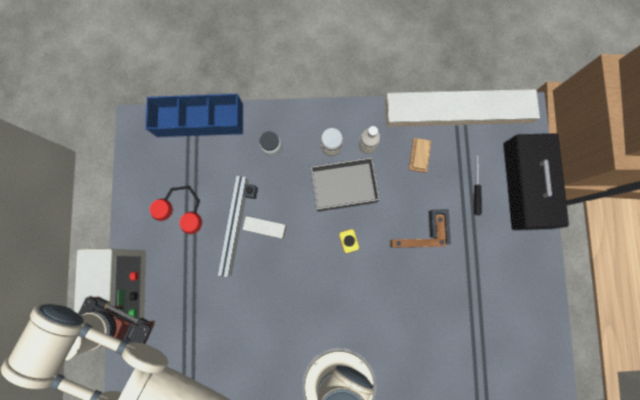

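View pics/side0.png

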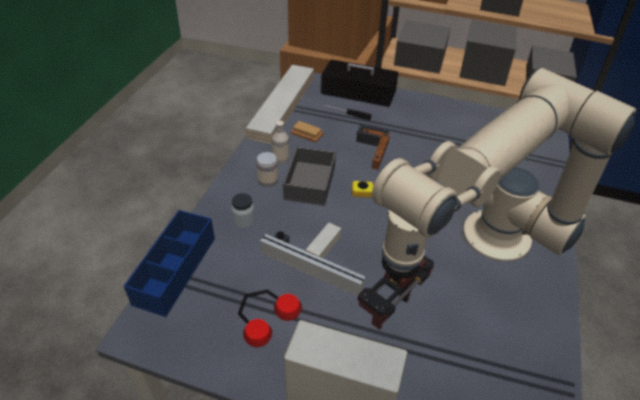

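The top view (up = +x, left = +y) shows the fence at (240,178)–(225,275), the stop at (250,190) and the offcut at (245–285, 218–237). The bin is at (345,185), the square at (392–447, 243) with its short leg up in the rack at (440,225), and the tape at (348,240). The side view agrees.

```bash
cat > m.py <<'E'
from h import *
im=np.load("pics/top0.npy",allow_pickle=True).item()
C=cloud(im); hsv=cv2.cvtColor(im["frame"],cv2.COLOR_BGR2HSV)
def blob(n,box,zr,col=None):
    u0,v0,u1,v1=box; m=np.zeros(C.shape[:2],bool); m[v0:v1,u0:u1]=1
    z=C[...,2]; m&=(z>zr[0])&(z<zr[1])
    if col is not None: m&=cv2.inRange(hsv,*map(np.array,col))>0
    p=C[m]; r=cv2.minAreaRect(p[:,:2].astype(np.float32)*1000)
    print(n,len(p),"z",np.round(np.median(p[:,2]),4),np.round(p[:,2].std(),4)); print(np.round(cv2.boxPoints(r)).tolist(),np.round(r[1],0),round(r[2],1))
    return m
t=C[250:330,270:380].reshape(-1,3); print("table",np.nanmedian(t[:,2]),np.nanstd(t[:,2]))
blob("fence",(212,170,246,280),(.045,.075))
blob("stop",(246,178,262,205),(.035,.08))
blob("offcut",(240,212,292,242),(.028,.06),((0,0,150),(180,70,255)))
blob("sq",(385,200,452,252),(.025,.06),((3,80,40),(25,255,255)))
blob("sqlong",(385,200,428,252),(.025,.06),((3,80,40),(25,255,255)))
blob("rack",(425,200,455,246),(.025,.07))
blob("bin",(300,150,388,215),(.055,.09))
for n,b in(("tape",(335,225,362,255)),("glue",(355,120,385,160)),("jar",(320,122,345,157)),("tin",(255,125,285,155))): blob(n,b,(.02,.2))
E
python3 m.py
```

```text
table -0.0001230164945327239 0.003075865757665106
fence 1079 z 0.0598 0.0039
[[345.0, 320.0], [660.0, 262.0], [669.0, 310.0], [354.0, 368.0]] [ 49. 320.] 79.7
stop 129 z 0.0507 0.0075
[[599.0, 250.0], [660.0, 250.0], [661.0, 282.0], [599.0, 282.0]] [32. 62.] 89.8
offcut 563 z 0.04 0.0023
[[465.0, 167.0], [507.0, 156.0], [539.0, 283.0], [496.0, 294.0]] [131.  44.] 76.1
sq 563 z 0.0395 0.003
[[422.0, -181.0], [428.0, -357.0], [528.0, -353.0], [521.0, -177.0]] [ 99. 176.] 2.1
sqlong 259 z 0.0396 0.0026
[[426.0, -293.0], [449.0, -293.0], [452.0, -181.0], [430.0, -180.0]] [112.  22.] 88.3
rack 727 z 0.0411 0.0046
[[427.0, -365.0], [542.0, -368.0], [544.0, -288.0], [430.0, -285.0]] [ 80. 115.] 88.3
bin 468 z 0.0685 0.0047
[[550.0, 54.0], [574.0, -145.0], [758.0, -123.0], [733.0, 77.0]] [185. 201.] 7.0
tape 337 z 0.0342 0.0032
[[411.0, -31.0], [424.0, -79.0], [491.0, -61.0], [478.0, -13.0]] [70. 50.] 15.0
glue 445 z 0.1053 0.0374
[[696.0, -137.0], [790.0, -154.0], [801.0, -96.0], [707.0, -79.0]] [59. 96.] 79.5
jar 485 z 0.0981 0.0209
[[722.0, 12.0], [758.0, -46.0], [815.0, -10.0], [779.0, 48.0]] [67. 68.] 32.1
tin 431 z 0.0881 0.0174
[[728.0, 177.0], [791.0, 157.0], [811.0, 218.0], [748.0, 239.0]] [65. 65.] 72.1
```

Run:
```python
import cv2
a=cv2.imread("pics/top0.png")
b=cv2.resize(a[165:285,205:295],None,fx=4.4,fy=4.4,interpolation=cv2.INTER_CUBIC)
c=cv2.resize(a[195:260,380:460],None,fx=4.8,fy=4.8,interpolation=cv2.INTER_CUBIC)
h=max(b.shape[0],c.shape[0])
f=lambda x:cv2.copyMakeBorder(x,0,h-x.shape[0],0,0,cv2.BORDER_CONSTANT)
cv2.imwrite("pics/crop1.png",cv2.hconcat([f(b),f(c)]))
```

```text
(no output)
```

View pics/crop1.png

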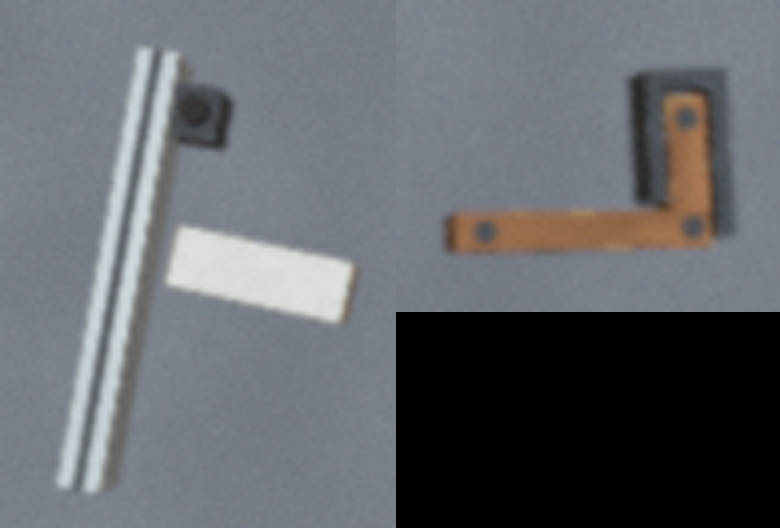

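The crop confirms the layout. The fence top face's right edge runs from (182,52) to (103,490) in the crop. The offcut lies almost perpendicular to the fence with its end very close to it. The square's outer corner is at crop (712,247).

```bash
cat > m2.py <<'E'
from h import *
im=np.load("pics/top0.npy",allow_pickle=True).item()
si=np.load("pics/side0.npy",allow_pickle=True).item()
g=im["frame"].astype(int); lum=g.sum(2)
# fence face: last bright pixel subpixel along rows
P=[]
for v in range(182,274,2):
    if 183<=v<=206: continue
    row=lum[v,215:252 if v<215 else 242].astype(float); thr=480
    k=np.where(row>thr)[0]
    if len(k): 
        j=k[-1]; P.append((215+j+(row[j]-thr)/(row[j]-row[j+1]),v))
W=onz(im,np.array(P),.06)[:,:2]; 
for _ in range(3):
    c=np.polyfit(W[:,0],W[:,1],1); r=W[:,1]-np.polyval(c,W[:,0]); W=W[abs(r)<2*r.std()+1e-4]
print("face y=%.4f x + %.4f"%tuple(c),"deg",np.degrees(np.arctan(c[0])),len(W),r.std())
cr=lambda u,v,z,u0,v0,s:onz(im,[(u0+u/s,v0+v/s)],z)[0].round(4)
print("fence ends",cr(59,487,.06,205,165,4.4),cr(103,490,.06,205,165,4.4),cr(182,52,.06,205,165,4.4))
print("stop near corner",cr(222,148,.05,205,165,4.4), "near face left",cr(175,143,.05,205,165,4.4),"far right",cr(231,93,.05,205,165,4.4))
print("sq corner, tip, short end",cr(712-396,247,.04,380,195,4.8),cr(458-396,251,.04,380,195,4.8),cr(706-396,95,.04,380,195,4.8))
print("bin",onz(im,[(312,168),(374,159.5),(377.5,201),(317,210)],.07).round(4).tolist())
print("cap",onz(im,[(373,131)],.16).round(3)," jar",onz(im,[(332,134)],.09).round(3))
CS=cloud(si); z=CS[...,2]; x=CS[...,0]; y=CS[...,1]
hs=cv2.cvtColor(si["frame"],cv2.COLOR_BGR2HSV)
for n,m in (("side bin",(z>.06)&(z<.085)&(x>.52)&(x<.76)&(y>-.17)&(y<.09)),("top bin",None)):
    if m is None:
        C=cloud(im); m=(C[...,2]>.06)&(C[...,2]<.085)&(C[...,0]>.52)&(C[...,0]<.72)&(C[...,1]>-.17)&(C[...,1]<.09); Q=C[m]
    else: m&=(x<.72); Q=CS[m]
    r=cv2.minAreaRect(Q[:,:2].astype(np.float32)); print(n,len(Q),np.round(r[0],3),np.round(r[1],3),r[2])
for n,c0 in(("offcut",(.502,.225)),):
    m=(z>.034)&(z<.05)&(abs(x-.5)<.07)&(abs(y-.22)<.09)&(hs[...,1]<70)&(hs[...,2]>120); Q=CS[m]; r=cv2.minAreaRect(Q[:,:2].astype(np.float32)); print(n,np.round(cv2.boxPoints(r),3).tolist(),r[1])
m=(z>.13)&(abs(x-.75)<.08)&(abs(y+.11)<.08); print("glue side",CS[m][:,:2].mean(0) if m.any() else None, m.sum())
E
python3 m2.py
```

```text
face y=-0.1839 x + 0.4018 deg -10.42213490863898 34 0.0003936478433159218
fence ends [0.3521 0.364  0.06  ] [0.3493 0.3328 0.06  ] [0.6619 0.2766 0.06  ]
stop near corner [0.5919 0.2493 0.05  ] near face left [0.5966 0.2836 0.05  ] far right [0.6324 0.2425 0.05  ]
sq corner, tip, short end [ 0.4233 -0.3508  0.04  ] [ 0.4256 -0.1832  0.04  ] [ 0.5239 -0.3539  0.04  ]
bin [[0.6821, 0.0653, 0.07], [0.704, -0.1326, 0.07], [0.5703, -0.1373, 0.07], [0.5473, 0.0529, 0.07]]
cap [[ 0.769 -0.121  0.16 ]]  jar [[ 0.786 -0.001  0.09 ]]
side bin 411 [ 0.631 -0.035] [0.141 0.212] 7.099359512329102
top bin 395 [ 0.632 -0.037] [0.142 0.201] 7.1676344871521
offcut [[0.46299999952316284, 0.16699999570846558], [0.5080000162124634, 0.15600000321865082], [0.5400000214576721, 0.289000004529953], [0.4950000047683716, 0.29899999499320984]] (0.1360875517129898, 0.046884339302778244)
glue side [ 0.76852808 -0.1153178 ] 83
```

```bash
cat >> h.py <<'E'
from scipy.spatial.transform import Rotation as Rn
def quat(deg):
    a=np.radians(deg); c,s=np.cos(a),np.sin(a)
    q=Rn.from_matrix(np.array([[-s,c,0],[c,s,0],[0,0,-1]]).T.copy()).as_quat(); return [q[3],q[0],q[1],q[2]]
def rep(t=""):
    s=state(); print(t,"t%.1f"%s["time"],"p",np.round(s["ee_pos"],4),"F",np.round(s["ft_force"],1),"M",np.round(s["moment"],2),"gap %.4f"%s["finger_gap"],"q6 %.2f"%s["joint_pos"][5])
E
python3 - <<'E'
from h import *
q=lambda d:np.array(quat(d)); 
for n,p,d in(("off",(.502,.226,.12),-14.1),("bin",(.631,-.02,.16),7.1),("rack",(.436,-.28,.12),-1.6),("put",(.45,.25,.12),-100.4),("short",(.44,.25,.1),-10.4)):
    for k in(0,180):
        s=inverse_kinematics(list(p),quat(d+k)); print(n,d+k,None if s is None else np.round(s,2))
print(Rn.from_quat([quat(-14.1)[i] for i in(1,2,3,0)]).as_matrix().round(2).tolist())
o=quat(-14.1)
move_to([.502,.226,.13],o); rep("above")
move_l([.502,.226,.014],.12); rep("down")
close(); rep("closed")
move_l([.502,.226,.16],.2); rep("up")
im=cam("top"); cv2.imwrite("pics/top1.png",im["frame"][100:300,180:480])
E
```

```text
off -14.1 [ 0.36 -0.04  1.56 -0.    1.62  0.61]
off 165.9 [ 0.36 -0.04  1.56 -0.    1.62 -2.53]
bin 7.1 [-0.09  0.17  1.27 -0.    1.7  -0.21]
bin 187.1 None
rack -1.6 [-0.64 -0.12  1.64 -0.    1.63 -0.61]
rack 178.4 [-0.64 -0.12  1.64 -0.    1.63  2.53]
put -100.4 [ 0.44 -0.13  1.65 -0.    1.63  2.19]
put 79.6 [ 0.44 -0.13  1.65 -0.    1.63 -0.95]
short -10.4 [ 0.45 -0.15  1.7  -0.    1.59  0.63]
short 169.6 [ 0.45 -0.15  1.7  -0.    1.59 -2.51]
[[0.24, 0.97, 0.0], [0.97, -0.24, 0.0], [0.0, 0.0, -1.0]]
above t1.6 p [0.5019 0.227  0.1305] F [ 0.8 -0.3  0.7] M [-0.05  0.12  0.03] gap 0.0878 q6 0.61
down t2.8 p [0.5026 0.2263 0.015 ] F [ 0.3 -0.7 -0.2] M [-0.07  0.05 -0.  ] gap 0.0876 q6 0.61
closed t3.5 p [0.502 0.226 0.014] F [-0.1 -0.2 -0. ] M [-0.06  0.02 -0.  ] gap 0.0438 q6 0.61
up t4.4 p [0.5014 0.2257 0.1582] F [ 0.3 -0.6 -2.4] M [-0.05  0.07 -0.01] gap 0.0441 q6 0.61
```

Run:
```python
from h import *
move_l([.6305,-.024,.17],.2,quat(7.1)); rep("over bin")
move_l([.6305,-.024,.026],.12); rep("in bin")
gripper_open(); rep("open")
move_l([.6305,-.024,.17],.2); rep("up")
move_to([.4365,-.2805,.13],quat(-181.6 if 0 else 178.4)); rep("rack")
im=cam("top"); cv2.imwrite("pics/top2.png",cv2.resize(im["frame"][110:290,210:480],None,fx=2.9,fy=2.9))
```

```text
over bin t6.0 p [ 0.6302 -0.0233  0.1699] F [ 0.8 -0.8  0. ] M [-0.04  0.05  0.05] gap 0.0438 q6 -0.22
in bin t7.3 p [ 0.6312 -0.0241  0.0273] F [-0.   0.1 -1.3] M [-0.04  0.08 -0.02] gap 0.0440 q6 -0.22
open t8.2 p [ 0.6305 -0.024   0.0259] F [-0.4 -0.3  0.5] M [-0.08  0.05 -0.04] gap 0.0877 q6 -0.22
up t9.0 p [ 0.63   -0.024   0.1684] F [-0.1 -0.2  0.3] M [-0.04  0.05  0.03] gap 0.0878 q6 -0.22
rack t11.4 p [ 0.4366 -0.2803  0.1299] F [-0.   0.3 -0.4] M [0.05 0.09 0.04] gap 0.0881 q6 2.53
```

View pics/top2.png

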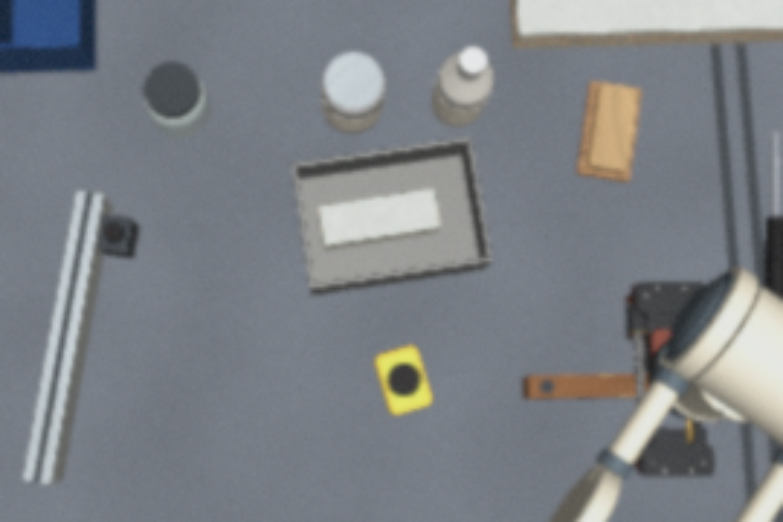

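The offcut lies flat inside the bin (picture 318–440, 190–245). Next is the square.

```bash
cat >> h.py <<'E'
O=np.array([.603,.2909]); YF=-10.42
def fw(x,y,z):
    a=np.radians(YF); c,s=np.cos(a),np.sin(a); x/=1000;y/=1000
    return [O[0]+c*x-s*y,O[1]+s*x+c*y,z]
E
python3 - <<'E'
from h import *
move_to([.4378,-.281,.13],quat(-1.6)); rep("rack")
move_l([.4378,-.281,.012],.1); rep("down")
close(); rep("closed")
move_l([.4378,-.281,.06],.06); rep("lift1")
move_l([.4378,-.281,.15],.2); rep("lift2")
move_to(fw(-140,-72.5,.15),quat(-1.6+YF-88.4)); rep("over put")
im=cam("top"); cv2.imwrite("pics/top3.png",cv2.resize(im["frame"][160:300,180:380],None,fx=2,fy=2))
im2=cam("side"); cv2.imwrite("pics/side3.png",cv2.resize(im2["frame"][170:320,220:440],None,fx=2,fy=2))
a=cv2.imread("pics/top3.png");b=cv2.imread("pics/side3.png");h=300
cv2.imwrite("pics/both3.png",cv2.hconcat([cv2.resize(a,(390,280)),cv2.resize(b,(400,280))]))
E
```

```text
rack t14.1 p [ 0.4378 -0.281   0.13  ] F [-0.7 -0.3 -0.4] M [-0.04  0.05  0.03] gap 0.0879 q6 -0.61
down t15.4 p [ 0.4383 -0.2814  0.0129] F [-0.2  0.3  0.1] M [-0.07  0.11  0.06] gap 0.0878 q6 -0.61
closed t16.4 p [ 0.4379 -0.281   0.012 ] F [1.3 0.6 0.5] M [-0.01 -0.   -0.  ] gap 0.0244 q6 -0.61
lift1 t17.3 p [ 0.4376 -0.2808  0.0595] F [-0.8 -1.  -2.2] M [-0.08  0.08 -0.04] gap 0.0249 q6 -0.61
lift2 t17.9 p [ 0.4375 -0.2808  0.1488] F [ 0.  -0.7 -3.1] M [-0.04  0.16 -0.04] gap 0.0251 q6 -0.61
over put t20.3 p [0.4523 0.2445 0.1498] F [-0.3  0.2 -2.1] M [ 0.    0.18 -0.03] gap 0.0248 q6 2.18
```

View pics/both3.png

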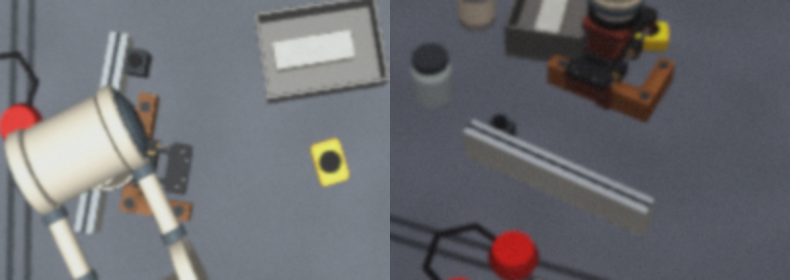

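The square is held level with its long leg parallel to the fence (left crop, leg from (145,95) to (130,210)) and its short leg pointing out. Set it down and look.

Run:
```python
from h import *
p=fw(-140,-72.5,.013)
move_l(p[:2]+[.03],.15); move_l(p,.05); rep("down")
gripper_open(); rep("open")
move_l(p[:2]+[.12],.2)
move_to([.36,.0,.25],quat(YF)); rep("aside")
im=cam("top"); f=im["frame"]; cv2.imwrite("pics/top4.png",cv2.resize(f[160:300,200:320],None,fx=4,fy=4,interpolation=cv2.INTER_CUBIC))
hsv=cv2.cvtColor(f,cv2.COLOR_BGR2HSV); C=cloud(im)
m=(cv2.inRange(hsv,np.array((3,80,40)),np.array((25,255,255)))>0)&(C[...,2]>.028)&(C[...,2]<.06); m[:, :215]=0; m[:,320:]=0
P=C[m]; D=P[:,:2]-O; a=np.radians(YF); X=D@[np.cos(a),np.sin(a)]; Y=D@[-np.sin(a),np.cos(a)]
print(len(P),np.median(P[:,2]),"fence frame x",np.percentile(X,[.5,99.5])*1e3,"y",np.percentile(Y,[.5,99.5])*1e3)
# long-leg centreline yaw
L=(X>-.17); c=np.polyfit(X[L],Y[L],1); print("long yaw rel fence deg",np.degrees(np.arctan(c[0])),"centre y",np.median(Y[L])*1e3,"short cx",np.median(X[Y<np.median(Y[L])-.03])*1e3)
```

```text
down t21.9 p [0.452  0.2448 0.0126] F [-0.2 -0.1 -3.2] M [0.   0.1  0.04] gap 0.0247 q6 2.18
open t22.9 p [0.4522 0.2449 0.013 ] F [ 1.  -0.3  0.9] M [-0.01  0.12 -0.03] gap 0.0874 q6 2.18
aside t25.4 p [3.600e-01 2.000e-04 2.493e-01] F [ 0.8  0.4 -0.2] M [-0.04  0.05 -0.02] gap 0.0879 q6 0.09
557 0.03982143229684865 fence frame x [-209.09586974  -42.62072245] y [-159.53604779  -60.45449933]
long yaw rel fence deg 0.418983295522311 centre y -74.21695973549213 short cx -198.03430506006833
```

View pics/top4.png

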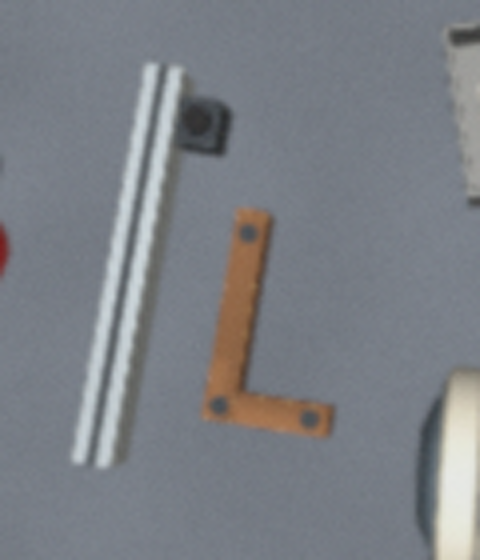

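The square lies flat at (205–335, 205–435) in the crop, parallel to the fence and clear of it, as planned. Regrasp the short leg and slide it in under force guard.

```bash
cat >> h.py <<'E'
def ff():
    F=[]; 
    for _ in range(3): hold(.03); F.append(state()["ft_force"])
    F=np.mean(F,0); a=np.radians(YF); return np.array([F[0]*np.cos(a)+F[1]*np.sin(a),-F[0]*np.sin(a)+F[1]*np.cos(a),F[2]])
def push(x,y,z,dx,dy,lim,nmax,st=1.):
    f0=ff()
    for i in range(nmax):
        x+=dx*st; y+=dy*st; move_l(fw(x,y,z),.02); f=ff()-f0
        if -(f[0]*dx+f[1]*dy)>lim: break
    print("push end x%.1f y%.1f n%d f"%(x,y,i+1),f.round(1)); rep(); return x,y
E
python3 - <<'E'
from h import *
z=.013
move_to(fw(-198,-126,.11),quat(YF)); move_l(fw(-198,-126,z),.12); rep("down")
close(); rep("closed")
move_l(fw(-197.5,-73,z),.08); rep("near fence")
x,y=push(-197.5,-73,z,0,1,8,14)
y-=.5; move_l(fw(x,y,z),.02)
move_l(fw(x+28,y,z),.08); rep("near stop")
x,y=push(x+28,y,z,1,0,8,20)
E
```

```text
down t27.4 p [0.3861 0.2029 0.0139] F [-0.1 -0.6  0.1] M [-0.05  0.07  0.04] gap 0.0877 q6 0.59
closed t28.4 p [0.3855 0.2028 0.013 ] F [-0.   0.2 -0.5] M [-0.01  0.06 -0.02] gap 0.0249 q6 0.59
near fence t29.2 p [0.3955 0.2554 0.013 ] F [-0.   2.   0.2] M [0.08 0.08 0.05] gap 0.0249 q6 0.68
push end x-197.5 y-65.0 n8 f [ -1.1 -10.    3.7]
 t32.1 p [0.3968 0.2615 0.0131] F [-2.  -8.5  4.1] M [-1.08  0.29 -0.  ] gap 0.0247 q6 0.69
near stop t32.9 p [0.4243 0.2565 0.013 ] F [-2.2 -5.4  3.4] M [-0.76  0.42  0.12] gap 0.0248 q6 0.66
push end x-167.5 y-65.5 n2 f [-8.1 -0.5  3.7]
 t33.6 p [0.4247 0.2564 0.0129] F [-9.9 -5.7  6.4] M [-0.89  0.95  0.08] gap 0.0249 q6 0.66
```

Run:
```python
from h import *
im=cam("top"); s=cam("side")
a=cv2.resize(im["frame"][170:280,215:285],(390,612),interpolation=cv2.INTER_CUBIC)[:590]
b=cv2.resize(s["frame"][215:300,250:350],(400,340),interpolation=cv2.INTER_CUBIC)
b=cv2.copyMakeBorder(b,0,250,0,0,cv2.BORDER_CONSTANT); cv2.imwrite("pics/both5.png",cv2.hconcat([a,b]))
```

```text
(no output)
```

View pics/both5.png

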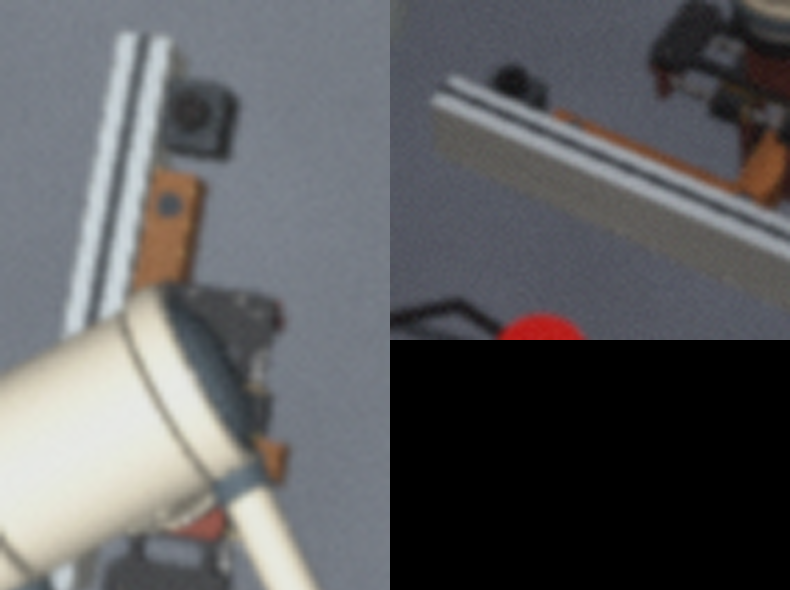

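The tip at (178,172) is still about 7 mm short of the stop's near face at (195,157). The x force was friction from residual preload on the fence. I'll unload y, then continue.

Run:
```python
from h import *
z=.013
x,y=-168,-67.5
move_l(fw(x,y,z),.03); print(ff().round(1))
x,y=push(x,y,z,1,0,9,18)
x-=.3; move_l(fw(x,y,z),.02)
x,y=push(x,y,z,0,1,10,6)
```

```text
[-2.   0.3  1.5]
push end x-153.0 y-67.5 n15 f [-13.5  -4.4   5.7]
 t39.5 p [0.4379 0.2525 0.013 ] F [-15.9  -1.2   6.6] M [-0.18  1.7   0.07] gap 0.0249 q6 0.63
push end x-153.3 y-63.5 n4 f [ -4.  -10.5   6.2]
 t41.2 p [0.4376 0.2541 0.0129] F [-19.3 -10.1  11.3] M [-1.58  2.4  -0.23] gap 0.0252 q6 0.64
```

Run:
```python
from h import *
gripper_open(); rep("open")
move_l(fw(-153.3,-70,.12),.15)
move_to([.40,.02,.25],quat(YF)); rep("aside")
im=cam("top"); s=cam("side")
np.save("pics/top6.npy",im,allow_pickle=True)
a=cv2.resize(im["frame"][170:280,215:285],(390,612),interpolation=cv2.INTER_CUBIC)[:590]
b=cv2.resize(s["frame"][215:300,250:350],(400,340),interpolation=cv2.INTER_CUBIC)
b=cv2.copyMakeBorder(b,0,250,0,0,cv2.BORDER_CONSTANT); cv2.imwrite("pics/both6.png",cv2.hconcat([a,b]))
C=cloud(im); hsv=cv2.cvtColor(im["frame"],cv2.COLOR_BGR2HSV)
m=(cv2.inRange(hsv,np.array((3,80,40)),np.array((25,255,255)))>0)&(C[...,2]>.028)&(C[...,2]<.055); m[:,:215]=0; m[:,320:]=0
P=C[m]; D=P[:,:2]-O; a=np.radians(YF); X=D@[np.cos(a),np.sin(a)]; Y=D@[-np.sin(a),np.cos(a)]
print(len(P),"z",np.median(P[:,2]),"x",np.percentile(X,[.5,99.5])*1e3,"y",np.percentile(Y,[.5,99.5])*1e3)
L=(X>-.12)&(Y>-.05); c=np.polyfit(X[L],Y[L],1); print("yaw",np.degrees(np.arctan(c[0])),"inner/outer by x")
for x0 in(-110,-80,-50,-25):
    k=L&(abs(X*1e3-x0)<12); print(x0,np.percentile(Y[k],[2,50,98]).round(4)*1e3, "z",P[k,2].mean().round(4))
```

```text
open t42.3 p [0.4407 0.2562 0.013 ] F [ 0.5  0.8 -0.5] M [-0.07  0.05  0.01] gap 0.0881 q6 0.64
aside t44.2 p [0.4    0.0205 0.2488] F [ 0.4  0.5 -0.1] M [-0.08  0.06  0.  ] gap 0.0876 q6 0.15
566 z 0.03991471672059532 x [-167.53547208    0.51665711] y [-99.89532713  -0.56811274]
yaw -0.5311821461336973 inner/outer by x
-110 [-25.9 -15.2  -1.1] z 0.0394
-80 [-26.2 -15.4  -1.8] z 0.0401
-50 [-26.2 -14.7  -2.2] z 0.039
-25 [-27.  -18.8  -1.8] z 0.0392
```

View pics/both6.png

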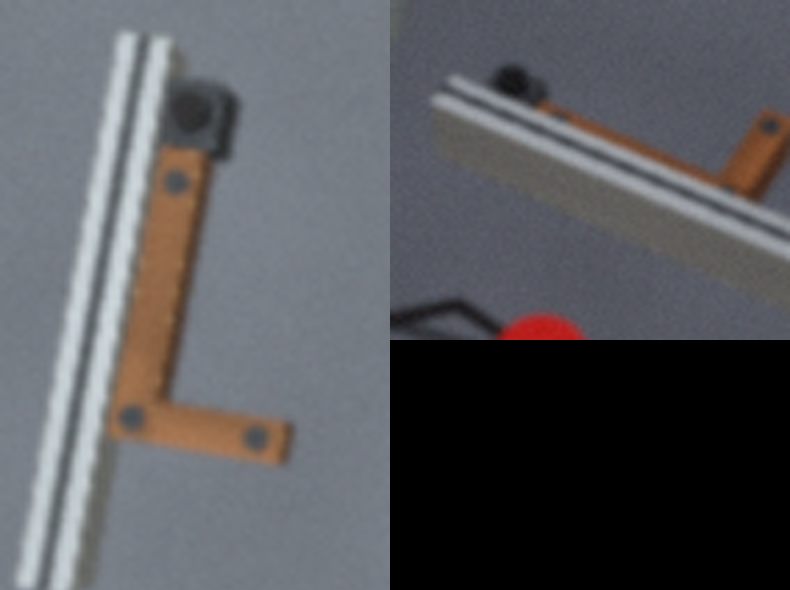

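The square is flat, its end is at the stop (160–210, 150) and it lies along the fence. However, the fit hints at −0.5° yaw with the tip about 1 mm off. I'll nudge it with closed fingers: inner side toward the fence near the tip, then along the fence to the stop.

Run:
```python
from h import *
z=.016
close()
move_to(fw(-55,-43,.1),quat(YF)); move_l(fw(-55,-43,z),.15)
x,y=push(-55,-43,z,0,1,7,14)
move_l(fw(x,y-5,z),.1); move_l(fw(x,y-5,.09),.25)
print(state()["time"])
move_to(fw(-191,-18,.09),quat(YF)); move_l(fw(-191,-18,z),.15)
if state()["time"]<58: x,y=push(-191,-18,z,1,0,7,14)
move_l(fw(x-6,y,z),.1); move_l(fw(x-6,y,.12),.25); rep("end")
```

```text
push end x-55.0 y-35.0 n8 f [-2.  -9.   3.4]
 t50.4 p [0.5423 0.2649 0.016 ] F [-3.3 -8.7  3.3] M [-1.34  0.52  0.04] gap 0.0004 q6 0.58
51.125
push end x-177.0 y-18.0 n14 f [-5.7 -0.2  2.7]
 t57.4 p [0.4245 0.3054 0.0159] F [-5.7 -0.2  3.6] M [-0.01  1.01 -0.05] gap 0.0001 q6 0.74
end t58.2 p [0.42   0.3062 0.1199] F [-0.5  0.1 -0.8] M [-0.04  0.07 -0.03] gap 0.0004 q6 0.75
```

Run:
```python
from h import *
move_to([.40,.02,.25],quat(YF)); rep("aside")
im=cam("top")
a=cv2.resize(im["frame"][170:280,215:285],(382,600),interpolation=cv2.INTER_CUBIC)
cv2.imwrite("pics/top7.png",a)
C=cloud(im); hsv=cv2.cvtColor(im["frame"],cv2.COLOR_BGR2HSV)
m=(cv2.inRange(hsv,np.array((3,80,40)),np.array((25,255,255)))>0)&(C[...,2]>.028)&(C[...,2]<.055); m[:,:215]=0; m[:,320:]=0
P=C[m]; D=P[:,:2]-O; a=np.radians(YF); X=D@[np.cos(a),np.sin(a)]; Y=D@[-np.sin(a),np.cos(a)]
print("z",np.median(P[:,2]),"x",np.percentile(X,[.5,99.5])*1e3,"y",np.percentile(Y,[.5,99.5])*1e3)
# yaw from inner edge of long leg: colour-edge subpixel on top plane
sat=hsv[...,1].astype(float); E=[]
for v in range(200,242):
    r=sat[v,:]; k=[u for u in range(228,262) if r[u]>=90>r[u+1]]
    if k: j=k[-1]; E.append((j+(r[j]-90)/(r[j]-r[j+1]),v))
W=onz(im,E,.04)[:,:2]-O; XX=W@[np.cos(a),np.sin(a)]; YY=W@[-np.sin(a),np.cos(a)]
k=abs(YY-np.median(YY))<.004; c=np.polyfit(XX[k],YY[k],1); print("inner edge yaw",np.degrees(np.arctan(c[0])),"y at 0,-140:",np.polyval(c,[0,-.14])*1e3,k.sum())
```

```text
aside t59.4 p [0.4    0.0205 0.2488] F [-0.3 -1.1 -0.2] M [-0.05  0.07 -0.01] gap 0.0003 q6 0.15
z 0.039712081510931974 x [-167.29544955    0.59880205] y [-100.0784215     0.11550491]
inner edge yaw 0.13062432137537883 y at 0,-140: [-28.53657449 -28.85575047] 42
```

View pics/top7.png

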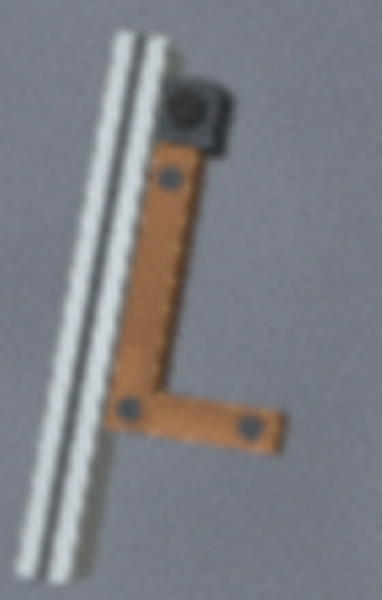

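The square lies along the fence with no visible gap and its end is at the stop (155–200, 150). Its yaw agrees with the fence to about 0.1°, so I'm handing the job in.

```bash
python3 -c "
from h import *
job_done(); rep()"
```

```text
the job is handed in; nothing more can be done
the job is handed in; nothing more can be done
```

The job is handed in, at about 59.4 s of the 67 s. The offcut went into the bin first. Then I lifted the square from the rack, set it down clear of the fence, regrasped it by the short leg, slid it against the fence and stop, and let go.

- **Snag:** the first slide toward the stop jammed on fence friction about 7 mm short. I backed off and repeated it. Once the square was released, I nudged it home with closed fingers, at about 9 N toward the fence and 6 N along it to the stop.
- **Last checks:**
  - The square's top is at 39.7 mm, so it lies flat. Its yaw is within about 0.1° of the fence.
  - No gap shows at the fence or the stop in the last picture, but the camera can only resolve a gap of about 1–2 mm.
  - The offcut was seen lying flat in the bin, and the arm was clear of everything at hand-in.
- **Not fully confirmed:**
  - The square's inner edge read −28.5 mm from the fence instead of −25. I put that down to blur in the colour edge; the depth readings gave the outer side at about 0 mm.
  - The last nudge toward the stop ran its full 14 steps and stopped at 5.7 N, without reaching its 7 N limit.
  - I did not measure the other objects again at the end; the robot was not near them.

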